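# Gauge a metal sleeve on the pin and hold it pressed in the V-blocks

### The arm

A 6-joint arm with a two-finger parallel gripper is mounted at the origin on a cart in front of the work surface, level with it; the furniture and walls round the work are solid. World frame = base frame: x ahead of the robot, y to its left, z up, the work surface at z = 0. Lengths are in m, angles in rad, forces in N, time in s.
With the tool pointing down it reaches from about 0.25 to 0.725 m from the base axis. Payload 9.7 kg.
Tool frame: the origin (TCP) lies between the finger pads; the fingertips stand r.finger_overhang ahead of it and the grasp point (between the pads) lies 6 mm ahead of it (r.finger_overhang is the distance from the TCP to the fingertips, in m); z points along the fingers, y is the line along which they close (so a half turn about z gives the same grasp; the last joint's range is limited). The gripper opens to 85 mm and grips with 20 to 120 N. Pads are 22 mm wide; open, the fingers measure 114 mm over their backs; the gripper's body (76 mm by 85 mm) begins 54 mm behind the grasp point. The pads swing forward as they close: fully open they stand 13 mm farther back than shut.
Start: joints at [0, 0.087, 0.176, 1.66, 0, 1.571], TCP at [0.55, -0, 0.256] pointing down, gripper open.
Joint ranges: [-3.13, 3.13], [-0.85, 1.81], [-1.15, 1.24], [-2.2, 2.28], [-1.44, 1.52], [-3.14, 3.14]. Speed limits (rad/s): [2.22, 2.22, 2.57, 3.14, 3.14, 3.14].

### API

Orientations are given as [roll, pitch, yaw] about the fixed x, y, z axes, in that order (R = Rz(yaw) Ry(pitch) Rx(roll)).
In Python, from rig import r, read_camera, camera_info gives the robot as it stands. The module is installed in compiled form; this text tells all that it offers.
- The arm moves only by the tool arm_command, never from a script. Its argument "moves" is a list of rows, each a list of 5 numbers: the opening, from 0 (shut) to 1 (fully open), then the shift along the tool's x, y, z in m, then the turn about the tool's z in rad. In form: [[hand, dx, dy, dz, twist], ...]. A call has exactly 5 rows; each row shifts and turns the commanded pose from where the row before left it, along the tool's axes as they then stand; what a row does not reach is not made up. A row lasts 1/10 s, in which the tool goes at most 50 mm and 8.59 degrees, less where a joint would pass 70% of its speed; a pose out of reach is approached as far as the arm can. A call with a gripper value outside its range is refused whole. The fingers move at their own pace and stop on an object; "newtons" is the grip in N (left out, the last holds). Time passes only in rows, so rows that do not move let the fingers close, or fill a call up. It gives the time, the measured TCP pose, the force, the opening and the grip force at its end, in the units of the state.
- r.observe(): the state, without advancing time (a new reading comes with each control period).
- read_camera(name): name is "scene" or "side" or "wrist"; returns (picture, depth): 480x640x3 uint8, red, green, blue; 480x640 float32, m along the optical axis (not along the pixel's ray), 0 where there is no reading.
- camera_info(name): a dict with "camera_matrix" (3x3 intrinsics, pixels), "T" (4x4, takes a point from camera to world coordinates). Camera axes: x right, y down, z forward; pixel columns grow to the right and rows downward; lengths in m; the calibration is good to about 2 mm. A picture is of the moment at which its call begins: read the wrist's pose just before it. camera_info takes no time and is no camera call; for the wrist camera it gives the pose at the moment of the call.
- r.job_done(): hands the job in; it is judged then, once.
The state is a dict: "t": time; "joints": joint angles; "joint_velocities": joint speeds; "joint_torque": joint torques, N m; "ee_pos": TCP position; "orientation": TCP orientation; "ft_force": force on the tool from outside, world axes, zero at the start; "wrist_torque": the same for the moment, N m; "finger_gap": finger opening in m; "finger_force": force on a finger pad.
Only numpy, scipy, OpenCV 4.12 (cv2) and the standard library are available. Lean on these libraries where they do the work, as an engineer would, in place of code of your own. Each camera call takes 0.05 s, during which the arm holds its last target. There are 200 camera calls.

### The job

Two metal sleeves equally thick on the outside lie on the bench; only the longer one, which has the wider bore, fits the gauge pin. Prove it by sliding the longer sleeve endwise over more than half of the horizontal pin, draw it off again, then lay it in the pair of V-blocks, centred over both blocks, and press it down firmly (some 15 N) so that it bears on both sloping faces. Finish while still holding it pressed down there, and do not disturb the sanding block, the tape roll or the wooden star.

Things in the scene. Friction and masses are not known exactly. Their poses are not given: they have to be found in the camera images.
- sleeve_thin_center (a point): The sleeve that fits, the longer one: plain aluminium tube, 26 mm outside, 19 mm bore (thin wall, 3.5 mm), 104 mm long, 90 g give or take, lying on the bench. The point is the middle of the tube on its axis (13 mm above the bench as it lies); x axis along the tube, either end may lead.
- sleeve_thick_center (a point): The sleeve that does not fit: same aluminium and 26 mm outside, but shorter (72 mm long) and with only a 10 mm bore (thick wall, 8 mm). The point is its middle on its axis; x axis along the tube. The two sleeves may swap places.
- sleeve_thin: The same thin-walled sleeve as a body; its origin and axes are those of sleeve_thin_center.
- pin_tip (a point): Free end of the gauge pin: a fixed, horizontal steel pin 14 mm in diameter and 50 mm long, its last 9 mm tapered to 6 mm, 60 mm above the bench, standing out of a steel post (36 mm wide, 76 mm high) behind a 26 mm shoulder. The point is on the pin's axis at the tip; x axis runs along the pin from tip to post, so a sleeve slides on in +x; z is up. Nothing is below the free length of the pin.
- v_seat (a point): Where the sleeve's middle belongs when seated in the V-blocks: 58.4 mm above the bench, half-way between the two blocks. The y axis runs along the V, x across it, z up. The fixture is bolted down: two steel V-blocks, each 24 mm long along y and 56 mm wide, with a gap of 62 mm between them for the fingers, on a 126 x 76 x 12 mm base plate. The 90 degree V opens upwards: apex 40 mm, block tops 56 mm above the bench, mouth about 33 mm wide.
- v_near: The 45 degree sloping faces of both blocks on the -x side of v_seat, plain steel (friction about 0.6): a stiffly gripped sleeve slightly off-centre bears almost only on one side, so push straight down over the middle of the V with little sideways force. Origin under the middle of the fixture at bench height, axes as v_seat.
- v_far: The sloping faces of both blocks on the +x side of v_seat. Origin and axes as v_near.
- sanding_block: Bystander: cork sanding block 58 x 105 x 34 mm, loose on the bench; origin under its centre.
- tape_roll: Bystander: roll of masking tape lying flat, 97 mm across, 25 mm high, loose; origin under its centre.
- wood_star: Bystander: flat wooden star 73 x 84 x 12 mm, loose; origin under its centre.

How it is judged:
On the way, in this order (a step that is already met when the one before it is completed fails the run):
1. the longer, thin-walled sleeve is slid over more than half of the gauge pin (at least 25 mm of it) (x of sleeve_thin_center in the frame of pin_tip between -0.027 and 0.01 m and y of sleeve_thin_center in the frame of pin_tip between -0.006 and 0.006 m and z of sleeve_thin_center in the frame of pin_tip between -0.006 and 0.006 m and angle between the x axis of sleeve_thin_center and the x axis of pin_tip, either way round below 0.1 rad), for 0.2 s.
2. it has been drawn off the pin (distance between sleeve_thin_center and pin_tip above 0.058 m), for 0.1 s.
3. it lies down in the V of both blocks, centred (x of sleeve_thin_center in the frame of v_seat between -0.003 and 0.003 m and y of sleeve_thin_center in the frame of v_seat between -0.012 and 0.012 m and z of sleeve_thin_center in the frame of v_seat between -0.002 and 0.002 m and angle between the x axis of sleeve_thin_center and the y axis of v_seat, either way round below 0.04 rad), for 0.2 s.
At the end, for the whole second after the job is handed in: The thin-walled sleeve lies in both V-blocks, its middle within 3 mm across, 12 mm along and 2 mm in height of v_seat, axis within 0.04 rad of the V, still; fingers hold or press it with over 2 N, and it bears on each side of the V with over 1.5 N (weight alone gives under 0.9 N) (all of step 3 and contact force between sleeve_thin and v_near above 1.5 N and contact force between sleeve_thin and v_far above 1.5 N and contact force between the fingers and sleeve_thin above 2 N and linear speed of sleeve_thin below 0.02 m/s); the arm keeps its last pose, push and grip.
It fails at once if the sanding block is pushed more than 30 mm away (distance of sanding_block from where it was at the start of the episode above 0.03 m).
It fails at once if the tape roll is pushed more than 30 mm away (distance of tape_roll from where it was at the start of the episode above 0.03 m).
It fails at once if the wooden star is pushed more than 30 mm away (distance of wood_star from where it was at the start of the episode above 0.03 m).
It also fails if it takes over 64 s, if anything falls off the work surface, if the arm or the gripper's body presses on something with over 40 N, if the wrist force passes 120 N, or if a joint passes its speed limit or range.

## Working session

There is one attempt and no reset: what is moved stays moved. The work goes in short steps, Python scripts to look and compute and a tool call to move; the robot and the scene stay as the last step left them, time stands still between calls to the robot, and variables do not carry over. Pictures are saved under pics/ and viewed, at most 10 in all, crops included, and the job is handed in when it is done.

Besides the shell and the picture viewer there is one more tool, called after ">>>" in YAML: its name, and indented under it one key for each argument. arm_command: Moves the arm, as the interface text tells. Its arguments: {"type":"object","properties":{"moves":{"type":"array","items":{"type":"array","items":{"type":"number"}}},"newtons":{"type":"number"}},"required":["moves"]}

```bash
mkdir -p pics; python3 - <<'E'
from rig import r, read_camera, camera_info
import cv2, numpy as np
print(r.observe(), r.finger_overhang)
for n in ["scene","side"]:
    p,d=read_camera(n); np.savez(f"pics/{n}0.npz",p=p,d=d)
    cv2.imwrite(f"pics/{n}0.png",p[:,:,::-1]); c=camera_info(n); print(n,c["camera_matrix"],c["T"].round(3), (d>0).mean())
E
```

```text
{'t': 0.0, 'joints': array([ 2.59433546e-05,  8.74359813e-02,  1.75139208e-01,  1.65981435e+00,
       -1.04117695e-05,  1.57077285e+00]), 'joint_velocities': array([-1.04645216e-05,  4.11828109e-04, -2.78276093e-04, -3.33060843e-04,
       -3.10046091e-04,  8.60917242e-04]), 'joint_torque': array([ 7.68234549e-04, -5.20392072e+01,  4.64802504e+01,  1.63646933e-02,
        2.23589603e-05, -6.77332673e-05]), 'ee_pos': array([5.49797480e-01, 1.15565310e-05, 2.55598906e-01]), 'orientation': array([-3.14027786e+00,  1.03808881e-05,  1.57084576e+00]), 'ft_force': array([ 0.35246356,  0.24754129, -1.27358989]), 'wrist_torque': array([-0.01108076,  0.01294115, -0.03420108]), 'finger_force': 0.0, 'finger_gap': 0.08508946855019875} 0.025
scene [[542.38909043   0.         322.31857013]
 [  0.         542.38909043 234.71230977]
 [  0.           0.           1.        ]] [[-0.704 -0.423  0.571 -0.158]
 [-0.71   0.434 -0.554  0.823]
 [-0.013 -0.796 -0.606  0.778]
 [ 0.     0.     0.     1.   ]] 0.99609375
side [[475.16334274   0.         322.29310136]
 [  0.         475.16334274 240.69543329]
 [  0.           0.           1.        ]] [[-0.893 -0.237  0.382  0.026]
 [-0.449  0.429 -0.784  1.172]
 [ 0.022 -0.872 -0.49   0.705]
 [ 0.     0.     0.     1.   ]] 0.9862727864583334
```

View pics/scene0.png

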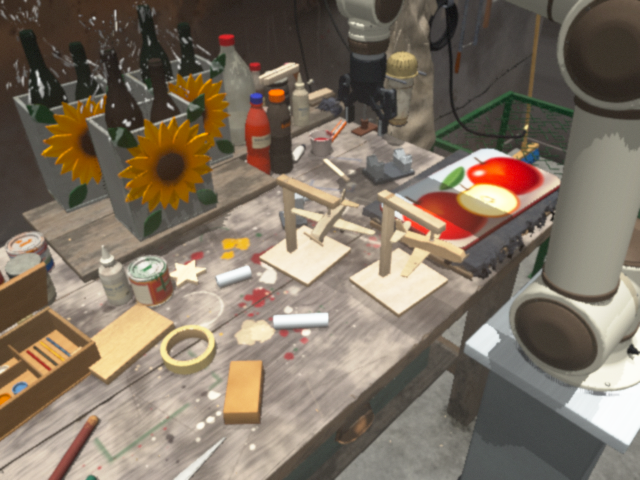

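View pics/side0.png

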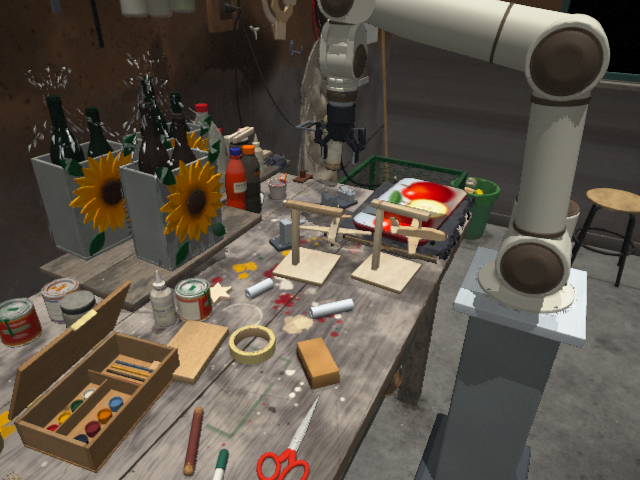

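The scene view shows the long sleeve at about (301,321), the short one at (233,275), the V-blocks at (388,165), the block at (243,391), the tape at (188,347) and the star at (187,270). In the side view the post stands at about (288,235), partly behind a wooden stand. Now the coordinates.

```bash
cat > h.py <<'E'
import numpy as np, cv2
from rig import r, read_camera, camera_info
def cloud(n,d,T=None):
    c=camera_info(n); K=c["camera_matrix"]; T=c["T"] if T is None else T
    v,u=np.mgrid[:480,:640]
    P=np.stack([(u-K[0,2])/K[0,0]*d,(v-K[1,2])/K[1,1]*d,d],-1)
    return P@T[:3,:3].T+T[:3,3]
def ray(n,uv,z,T=None):
    c=camera_info(n); K=c["camera_matrix"]; T=c["T"] if T is None else T
    q=T[:3,:3]@np.linalg.solve(K,[*uv,1.]); return T[:3,3]+q*(z-T[2,3])/q[2]
E
python3 - <<'E'
from h import *
Q={}
for n,pts in [("scene",dict(long=(301,319),longL=(277,319),longR=(327,319),short=(233,273),vb=(388,165),vb2=(370,160),vb3=(405,170),block=(243,391),star=(187,270),st1=(290,220),st1b=(310,186),st2=(386,240),st2b=(412,210),b1=(305,255),b2=(398,282),bar2=(445,245))),("side",dict(post=(288,230),base=(280,243),long=(330,308),short=(258,289),vb=(337,196),bar1=(345,237)))]:
    d=np.load(f"pics/{n}0.npz")["d"]; P=cloud(n,d); Q[n]=P
    for k,(u,v) in pts.items(): print(n,k,P[v,u].round(3))
# height map of both: top-down
S=np.zeros((600,600,3),np.uint8)
for n in Q:
    p=np.load(f"pics/{n}0.npz"); P=Q[n].reshape(-1,3); C=p["p"].reshape(-1,3)[:,::-1]
    m=(P[:,2]>-.01)&(P[:,2]<.2)&(p["d"].ravel()>0)
    P=P[m];C=C[m];o=np.argsort(P[:,2]);P=P[o];C=C[o]
    i=((.9-P[:,0])*900).astype(int); j=((.35-P[:,1])*900).astype(int)
    k=(i>=0)&(i<600)&(j>=0)&(j<600)
    z=np.zeros((600,600,3),np.uint8); z[i[k],j[k]]=C[k]; z=cv2.dilate(z,np.ones((2,2)))
    S=np.where(S==0,z,S)
cv2.imwrite("pics/top.png",S)
E
```

```text
scene long [0.391 0.35  0.027]
scene longL [0.424 0.382 0.026]
scene longR [0.357 0.314 0.024]
scene short [0.591 0.359 0.026]
scene vb [ 0.657 -0.227  0.016]
scene vb2 [ 0.668 -0.162  0.054]
scene vb3 [ 0.604 -0.236  0.018]
scene block [0.333 0.533 0.037]
scene star [0.685 0.413 0.01 ]
scene st1 [0.567 0.215 0.101]
scene st1b [0.521 0.196 0.198]
scene st2 [0.367 0.136 0.111]
scene st2b [0.313 0.135 0.209]
scene b1 [0.539 0.2   0.011]
scene b2 [0.333 0.129 0.015]
scene bar2 [0.238 0.129 0.165]
side post [0.649 0.121 0.055]
side base [0.669 0.135 0.013]
side long [0.399 0.356 0.021]
side short [0.59 0.37 0.02]
side vb [ 0.628 -0.168  0.055]
side bar1 [0.517 0.008 0.012]
```

View pics/top.png

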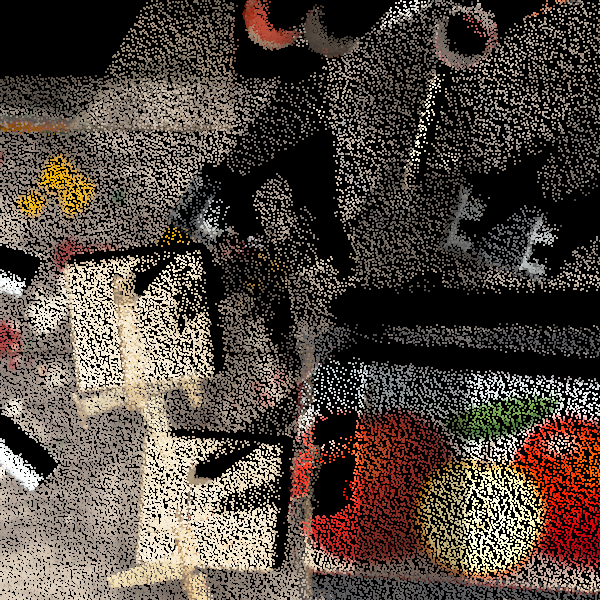

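The top map shows the post at about (0.66, 0.12), the V-blocks at about (0.63, -0.19), and the wooden stands between the post and the long sleeve. I'll get the rest from the wrist camera.

>>> arm_command:
  moves:
    - [1,0.04,0.01,-0.03,0]
    - [1,0.04,0.02,-0.03,0]
    - [1,0.02,0.02,0,0]
    - [1,0,0,0,0]
    - [1,0,0,0,0]

```text
t: 0.6
ee_pos: [0.5985, 0.0968, 0.3125]
orientation: [-3.14, 0.0, 1.572]
ft_force: [0.6, -0.2, -0.2]
finger_gap: 0.086
finger_force: 0.0
```

```bash
python3 - <<'E'
from h import *
s=r.observe(); c=camera_info("wrist"); p,d=read_camera("wrist"); np.savez("pics/w1.npz",p=p,d=d,T=c["T"])
print(s["ee_pos"],s["orientation"],c["camera_matrix"][0,0],c["T"].round(3))
cv2.imwrite("pics/w1.png",p[:,:,::-1])
E
```

```text
[0.59845657 0.09675839 0.31246398] [-3.13971999e+00  4.33104070e-04  1.57175053e+00] 378.50352927143905 [[ 1.     0.001 -0.001  0.599]
 [ 0.001 -0.961 -0.278  0.167]
 [-0.001  0.278 -0.961  0.431]
 [ 0.     0.     0.     1.   ]]
```

View pics/w1.png

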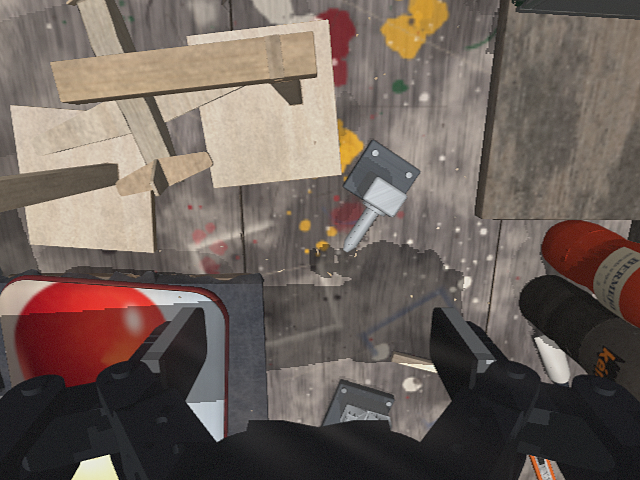

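The wrist view shows the pin's tip at about (346,249), running up-right to its post near (385,195), with a V-block edge at (360,400). Next I'll fly to the V-blocks.

>>> arm_command:
  moves:
    - [1,-0.05,0.01,0,0]
    - [1,-0.05,0.01,0,0]
    - [1,-0.05,0.01,0,0]
    - [1,-0.05,0,0,0]
    - [1,-0.03,0,0,0]

```text
t: 1.15
ee_pos: [0.6266, -0.1349, 0.3134]
orientation: [-3.141, 0.0, 1.568]
ft_force: [0.1, 0.6, -0.2]
finger_gap: 0.085
finger_force: 0.0
```

>>> arm_command:
  moves:
    - [1,0,0,0,0]
    - [1,0,0,0,0]
    - [1,0,0,0,0]
    - [1,0,0,0,0]
    - [1,0,0,0,0]

```text
t: 1.65
ee_pos: [0.6278, -0.1297, 0.3138]
orientation: [3.141, 0.0, 1.572]
ft_force: [-0.8, -0.5, 0.4]
finger_gap: 0.0854
finger_force: 0.0
```

```bash
python3 - <<'E'
from h import *
s=r.observe(); c=camera_info("wrist"); p,d=read_camera("wrist"); np.savez("pics/w2.npz",p=p,d=d,T=c["T"])
print(s["ee_pos"],s["orientation"],s["ft_force"])
P=cloud("wrist",d,c["T"])
hm=np.clip(P[...,2]/.08*255,0,255).astype(np.uint8)
cv2.imwrite("pics/w2.png",np.hstack([p[:,:,::-1],cv2.applyColorMap(hm,2)])[::1,::1][:,:,:] if 0 else cv2.resize(p[:,:,::-1],None,fx=1.,fy=1.))
w=np.load("pics/w1.npz"); Q=cloud("wrist",w["d"],w["T"])
b=(Q[...,0]>.56)&(Q[...,0]<.75)&(Q[...,1]>.0)&(Q[...,1]<.17)&(w["d"]>0)
for lo,hi in[(.008,.02),(.05,.069),(.07,.085)]:
    m=b&(Q[...,2]>lo)&(Q[...,2]<hi)
    n,l,st,ce=cv2.connectedComponentsWithStats(m.astype(np.uint8))
    for i in range(1,n):
        if st[i,4]>100:
            X=Q[l==i]; mu=X.mean(0); e,V=np.linalg.eigh(np.cov((X-mu)[:,:2].T)); print(lo,st[i],mu.round(4),V[:,1].round(3),np.sqrt(e).round(4), np.ptp((X-mu)[:,:2]@V[:,1]))
E
```

```text
[ 0.62778172 -0.1296857   0.31378635] [3.14134824e+00 2.39553377e-05 1.57219157e+00] [-0.77706395 -0.53829163  0.44712992]
0.008 [ 282  133   59   48 2553] [0.5899 0.1468 0.0127] [-0.998 -0.069] [0.0137 0.0177] 0.06314521094992706
0.008 [ 343  140   77   60 2036] [0.6671 0.1327 0.0128] [-1.     0.023] [0.0128 0.0208] 0.08229858681339589
0.05 [343 205  35  47 629] [0.6387 0.0782 0.0659] [0.522 0.853] [0.0038 0.0136] 0.05073895660891768
0.07 [ 362  176   45   41 1117] [0.6598 0.1117 0.0761] [-0.843  0.538] [0.008  0.0101] 0.036132503641239766
```

View pics/w2.png

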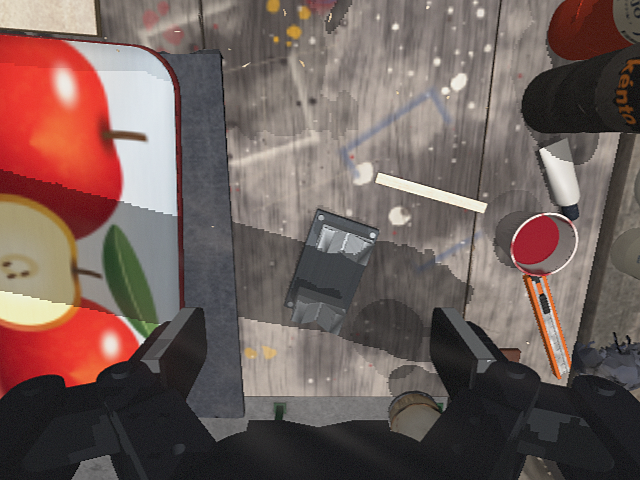

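The V fixture lies at about (333,272) in the image, with its blocks at (342,240) and (318,312).

```bash
cat > v.py <<'E'
from h import *
def vfit(f):
    w=np.load(f); Q=cloud("wrist",w["d"],w["T"])
    b=(abs(Q[...,0]-.63)<.08)&(abs(Q[...,1]+.19)<.1)&(w["d"]>0)
    m=b&(Q[...,2]>.006)&(Q[...,2]<.07)
    n,l,st,ce=cv2.connectedComponentsWithStats(m.astype(np.uint8))
    i=1+st[1:,4].argmax(); mm=l==i
    pl=mm&(Q[...,2]<.016)
    rc=cv2.minAreaRect((Q[mm][:,:2]*1000).astype(np.float32)); print(st[i],"all rect",rc)
    m=mm&(Q[...,2]>.0535)
    n,l,st,ce=cv2.connectedComponentsWithStats(m.astype(np.uint8))
    for i in range(1,n):
        if st[i,4]>15:
            X=Q[l==i]; mr=cv2.minAreaRect((X[:,:2]*1000).astype(np.float32)); print("top",st[i,4],ce[i].round(),X.mean(0).round(4),np.round(mr[0],1),np.round(mr[1],1),round(mr[2],1))
    X=Q[m]; print(cv2.minAreaRect((X[:,:2]*1000).astype(np.float32)), X[:,2].mean())
    X=Q[pl]; print("plate z",np.median(X[:,2]))
E
python3 - <<'E'
from v import *
vfit("pics/w2.npz")
E
```

```text
[ 284  209   95  126 7066] all rect ((642.1893920898438, -209.76934814453125), (125.88821411132812, 76.35075378417969), 70.97271728515625)
top 331 [326. 240.] [ 0.6366 -0.1625  0.0564] [ 636.9 -162.9] [24.4 15.5] 70.8
top 335 [363. 253.] [ 0.6751 -0.1758  0.0562] [ 674.7 -176.1] [24.6 16.2] 72.7
top 293 [300. 312.] [ 0.6085 -0.2434  0.0562] [ 608.7 -244.2] [25.1 15.5] 71.5
top 287 [335. 323.] [ 0.6471 -0.2567  0.0563] [ 646.8 -257.1] [24.6 16.2] 70.6
((641.985595703125, -210.36758422851562), (110.94178009033203, 56.19292449951172), 70.9011001586914) 0.056273791125265156
plate z 0.012698119624303783
```

>>> arm_command:
  moves:
    - [1,0.05,-0.01,0,0]
    - [1,0.05,-0.01,0,0]
    - [1,0.05,-0.01,0,0]
    - [1,0,0,0,-0.15]
    - [1,0,0,0,-0.15]

```text
t: 2.2
ee_pos: [0.5979, 0.0187, 0.314]
orientation: [3.141, 0.0, 1.88]
ft_force: [0.1, 0.0, -0.5]
finger_gap: 0.0857
finger_force: 0.0
```

>>> arm_command:
  moves:
    - [1,0,0,0,-0.15]
    - [1,0,0,0,-0.05]
    - [1,0,0,0,0]
    - [1,0,0,0,0]
    - [1,0,0,0,0]

```text
t: 2.7
ee_pos: [0.5984, 0.0165, 0.3136]
orientation: [3.142, 0.0, 2.07]
ft_force: [-0.7, -0.4, 0.1]
finger_gap: 0.0852
finger_force: 0.0
```

```bash
cat > pin.py <<'E'
from h import *
def pinfit(f):
    w=np.load(f); Q=cloud("wrist",w["d"],w["T"])
    b=(abs(Q[...,0]-.64)<.06)&(Q[...,1]>.03)&(Q[...,1]<.14)&(w["d"]>0)
    m=b&(Q[...,2]>.072)&(Q[...,2]<.085); X=Q[m]; mr=cv2.minAreaRect((X[:,:2]*1000).astype(np.float32)); print("post",mr,X[:,2].mean())
    c=np.array(mr[0])/1000
    a=np.deg2rad([mr[2]+k*90 for k in range(4)]); U=np.c_[np.cos(a),np.sin(a)]; u=U[(U@[.53,.85]).argmax()]; print("dir",u,np.rad2deg(np.arctan2(u[1],u[0])))
    X=Q[b&(Q[...,2]>.05)&(Q[...,2]<.0715)]; s=(X[:,:2]-c)@u; t=(X[:,:2]-c)@[-u[1],u[0]]
    print("tip s",np.percentile(s,[0,1,3]))
    for k in np.arange(-.08,-.01,.006):
        q=(s>k)&(s<k+.006)&(abs(t)<.03)
        if q.sum()>5: print(round(k,3),q.sum(),"t",t[q].min().round(4),t[q].max().round(4),"ztop",X[q][:,2].max().round(4))
    return c,u
E
python3 - <<'E'
from pin import *
s=r.observe(); c=camera_info("wrist"); p,d=read_camera("wrist"); np.savez("pics/w3.npz",p=p,d=d,T=c["T"])
print(s["ee_pos"],s["orientation"],s["joints"])
for f in ("w1","w3"): pinfit(f"pics/{f}.npz")
S=np.load("pics/scene0.npz"); P=cloud("scene",S["d"])
b=(P[...,0]>.1)&(P[...,0]<.6)&(P[...,1]>0.03)&(P[...,1]<.32)&(P[...,2]<.4); print("max z stands",P[b][:,2].max())
for k in ("scene","side"):
    S=np.load(f"pics/{k}0.npz"); P=cloud(k,S["d"])
    b=(P[...,0]>.3)&(P[...,0]<.47)&(P[...,1]>.28)&(P[...,1]<.43)&(P[...,2]>.015)&(P[...,2]<.04); print(k,cv2.minAreaRect((P[b][:,:2]*1000).astype(np.float32)),P[b].mean(0),P[b][:,2].max())
E
```

```text
[0.5983523  0.01651428 0.31358967] [3.14154144e+00 2.56325329e-05 2.06963699e+00] [2.75924051e-02 2.41838762e-01 4.64985122e-01 1.79388541e+00
 4.14419381e-07 1.09954807e+00]
post ((659.9215698242188, 110.21484375), (29.832456588745117, 36.04587936401367), 58.1855583190918) 0.07629012687033926
dir [0.52717    0.84975984] 58.1855583190918
tip s [-0.06489235 -0.06354063 -0.06133241]
-0.068 19 t -0.0033 0.0038 ztop 0.0657
-0.062 57 t -0.0054 0.0063 ztop 0.0684
-0.056 80 t -0.006 0.0069 ztop 0.0687
-0.05 81 t -0.006 0.007 ztop 0.0689
-0.044 79 t -0.006 0.0072 ztop 0.0691
-0.038 84 t -0.0071 0.0068 ztop 0.0689
-0.032 82 t -0.0063 0.0067 ztop 0.0689
-0.026 87 t -0.0059 0.0069 ztop 0.0694
-0.02 74 t -0.0097 0.0127 ztop 0.0715
-0.014 40 t -0.0116 0.0178 ztop 0.0712
post ((659.865966796875, 109.80936431884766), (29.8917293548584, 36.29804229736328), 57.26119613647461) 0.07625239944437018
dir [0.54081011 0.84114471] 57.26119613647461
tip s [-0.06487229 -0.06360932 -0.06158983]
-0.068 24 t -0.0046 0.0025 ztop 0.0657
-0.062 72 t -0.0067 0.0054 ztop 0.0694
-0.056 90 t -0.0079 0.0061 ztop 0.0687
-0.05 95 t -0.007 0.0063 ztop 0.0691
-0.044 90 t -0.0076 0.0061 ztop 0.069
-0.038 94 t -0.0072 0.0066 ztop 0.0693
-0.032 91 t -0.0074 0.0066 ztop 0.0691
-0.026 94 t -0.0069 0.0066 ztop 0.0693
-0.02 135 t -0.0121 0.0122 ztop 0.0712
-0.014 92 t -0.0171 0.0177 ztop 0.0714
max z stands 0.3998636202095214
scene ((395.1169128417969, 346.83251953125), (103.1831283569336, 25.801761627197266), 49.500640869140625) [0.393323   0.34900215 0.02392661] 0.03082779398515112
side ((398.1405029296875, 347.7076416015625), (103.98959350585938, 24.675800323486328), 47.54807662963867) [0.39614098 0.35050049 0.02323192] 0.030472647404344633
```

>>> arm_command:
  moves:
    - [1,0.048,-0.002,0,0]
    - [1,0.049,-0.003,0,0]
    - [1,0.049,-0.003,0,0]
    - [1,0.049,-0.003,0,0]
    - [1,0.049,-0.003,0,0]

```text
t: 3.25
ee_pos: [0.4678, 0.225, 0.3137]
orientation: [3.141, -0.0, 2.07]
ft_force: [0.1, 0.9, 0.2]
finger_gap: 0.0852
finger_force: 0.0
```

>>> arm_command:
  moves:
    - [1,0.049,-0.002,0,0]
    - [1,0.049,-0.002,0,0]
    - [1,0.049,-0.003,0,0]
    - [1,0,0,0,-0.149]
    - [1,0,0,0,-0.149]

```text
t: 3.75
ee_pos: [0.3913, 0.3508, 0.3135]
orientation: [-3.141, -0.0, 2.377]
ft_force: [0.3, -0.2, 1.0]
finger_gap: 0.0853
finger_force: 0.0
```

>>> arm_command:
  moves:
    - [1,0,0,0,-0.149]
    - [1,0,0,0,-0.149]
    - [1,0,0,0,-0.149]
    - [1,0,0,0,-0.149]
    - [1,0,0,0,-0.149]

```text
t: 4.25
ee_pos: [0.3925, 0.3494, 0.3136]
orientation: [3.142, 0.0, 3.119]
ft_force: [-0.4, -0.7, -0.1]
finger_gap: 0.0854
finger_force: 0.0
```

>>> arm_command:
  moves:
    - [1,0,0,0,-0.149]
    - [1,0,0,0,-0.149]
    - [1,0,0,0,-0.149]
    - [1,0,0,0,-0.149]
    - [1,0,0,0,-0.149]

```text
t: 4.75
ee_pos: [0.3925, 0.3494, 0.3136]
orientation: [3.142, 0.0, -2.419]
ft_force: [-0.2, 0.1, 0.7]
finger_gap: 0.0857
finger_force: 0.0
```

>>> arm_command:
  moves:
    - [1,0,0,0,-0.13]
    - [1,0,0,0.04,0]
    - [1,0,0,0.04,0]
    - [1,0,0,0,0]
    - [1,0,0,0,0]

```text
t: 5.25
ee_pos: [0.3923, 0.3492, 0.2344]
orientation: [3.142, -0.0, -2.295]
ft_force: [-0.2, 0.6, 1.2]
finger_gap: 0.0856
finger_force: 0.0
```

```bash
python3 - <<'E'
from h import *
s=r.observe(); c=camera_info("wrist"); p,d=read_camera("wrist"); np.savez("pics/w4.npz",p=p,d=d,T=c["T"])
print(s["ee_pos"],s["orientation"],s["joints"])
cv2.imwrite("pics/w4.png",p[:,:,::-1])
P=cloud("wrist",d,c["T"])
b=(P[...,0]>.32)&(P[...,0]<.47)&(P[...,1]>.28)&(P[...,1]<.43)&(d>0)&(P[...,2]<.045)
for lo in (.012,.015,.02):
    X=P[b&(P[...,2]>lo)]; print(lo,cv2.minAreaRect((X[:,:2]*1000).astype(np.float32)),X.mean(0),np.percentile(X[:,2],[50,99]),len(X))
E
```

```text
[0.39230587 0.34923425 0.2343956 ] [ 3.14152644e+00 -4.84628130e-04 -2.29487720e+00] [ 7.27375355e-01  2.07033892e-02  6.43176531e-02  1.61489966e+00
  8.04899660e-06 -1.19340082e-01]
0.012 ((399.4671936035156, 344.1882629394531), (103.83941650390625, 25.47332763671875), 48.69620895385742) [0.39760201 0.34285136 0.02416897] [0.02506816 0.02792982] 3244
0.015 ((399.41656494140625, 344.23272705078125), (103.83941650390625, 25.33855438232422), 48.69620895385742) [0.39758481 0.34287362 0.02419718] [0.02507499 0.02793005] 3235
0.02 ((399.1064147949219, 344.65234375), (103.61518859863281, 24.163509368896484), 48.730255126953125) [0.39755921 0.34278346 0.0248716 ] [0.02537486 0.02795882] 2900
```

View pics/w4.png

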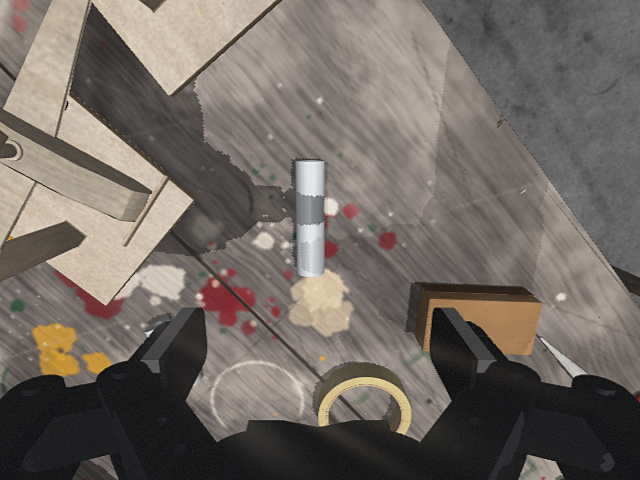

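The sleeve stands at about (309,217), 104 mm long at 48.7°, with the sanding block and tape well clear of the fingers. I'll align and descend.

>>> arm_command:
  moves:
    - [0.65,-0.001,-0.008,0.03,0]
    - [0.65,0,0,0.03,0]
    - [0.65,0,0,0,0]
    - [0.65,0,0,0,0]
    - [0.65,0,0,0,0]

```text
t: 5.8
ee_pos: [0.3999, 0.3457, 0.1765]
orientation: [-3.141, 0.004, -2.294]
ft_force: [0.7, -0.0, 0.5]
finger_gap: 0.0554
finger_force: 0.0
```

```bash
cat > sl.py <<'E'
from h import *
def look(f):
    s=r.observe(); c=camera_info("wrist"); p,d=read_camera("wrist"); np.savez(f"pics/{f}.npz",p=p,d=d,T=c["T"])
    e=s["ee_pos"]; y=s["orientation"][2]; print(e.round(4),s["orientation"].round(4),s["ft_force"].round(1),s["finger_gap"])
    return p,d,cloud("wrist",d,c["T"]),e,y
def tool(P,e,y):
    q=P-e; return np.stack([q[...,0]*np.cos(y)+q[...,1]*np.sin(y), q[...,0]*np.sin(y)-q[...,1]*np.cos(y), -q[...,2]],-1)
E
python3 - <<'E'
from sl import *
p,d,P,e,y=look("w5")
t=tool(P,e,y)
b=(abs(t[...,0])<.08)&(abs(t[...,1])<.03)&(P[...,2]>.012)&(P[...,2]<.045)&(d>0)
X=t[b]; print(cv2.minAreaRect((X[:,:2]*1000).astype(np.float32)),X.mean(0),np.percentile(P[b][:,2],[50,99]))
E
```

```text
[0.3999 0.3457 0.1765] [-3.1411  0.0037 -2.2943] [ 0.7 -0.   0.5] 0.05535320825782344
((1.2347564697265625, -0.1352100372314453), (104.26593780517578, 26.055625915527344), 0.015729928389191628) [ 0.00434589 -0.00016443  0.15240755] [0.02504837 0.027882  ]
```

>>> arm_command:
  moves:
    - [0.65,0.001,0,0.04,0]
    - [0.65,0,0,0.04,0]
    - [0.65,0,0,0.04,0]
    - [0.65,0,0,0.02,0]
    - [0.65,0,0,0.007,0]
  newtons: 40

```text
t: 6.35
ee_pos: [0.398, 0.3439, 0.0255]
orientation: [3.141, -0.002, -2.294]
ft_force: [-0.1, 0.7, -0.1]
finger_gap: 0.0557
finger_force: 0.0
```

>>> arm_command:
  moves:
    - [0.65,0,0,0,0]
    - [0.65,0,0,0,0]
    - [0,0,0,0,0]
    - [0,0,0,0,0]
    - [0,0,0,0,0]
  newtons: 40

```text
t: 6.85
ee_pos: [0.3991, 0.3446, 0.028]
orientation: [-3.141, 0.002, -2.294]
ft_force: [-1.6, -0.4, 5.8]
finger_gap: 0.0246
finger_force: 39.3
```

>>> arm_command:
  moves:
    - [0,0,0,0,0]
    - [0,0,0,0,0]
    - [0,0,0,0,0]
    - [0,0,0,0,0]
    - [0,0,0,0,0]

```text
t: 7.35
ee_pos: [0.3991, 0.3446, 0.028]
orientation: [-3.141, 0.002, -2.294]
ft_force: [-1.2, -0.8, 5.3]
finger_gap: 0.0249
finger_force: 39.3
```

>>> arm_command:
  moves:
    - [0,0,0,-0.02,0]
    - [0,0,0,-0.04,0]
    - [0,0,0,-0.05,0]
    - [0,0,0,-0.05,0]
    - [0,0,0,-0.05,0]
  newtons: 50

```text
t: 7.85
ee_pos: [0.3982, 0.3439, 0.2391]
orientation: [-3.141, 0.001, -2.294]
ft_force: [0.5, 0.9, -0.3]
finger_gap: 0.0246
finger_force: 49.2
```

>>> arm_command:
  moves:
    - [0,0,0,-0.05,0]
    - [0,0,0,-0.03,0]
    - [0,0,0,0,-0.07]
    - [0,0,0,0,-0.07]
    - [0,0,0,0,0]

```text
t: 8.35
ee_pos: [0.3985, 0.3442, 0.3172]
orientation: [-3.141, 0.001, -2.153]
ft_force: [0.1, -0.5, -0.4]
finger_gap: 0.0246
finger_force: 49.2
```

>>> arm_command:
  moves:
    - [0,0,0,0,0]
    - [0,0,0,0,0]
    - [0,0,0,0,0]
    - [0,0,0,0,0]
    - [0,0,0,0,0]

```text
t: 8.85
ee_pos: [0.3985, 0.3441, 0.3165]
orientation: [3.142, -0.0, -2.155]
ft_force: [-0.6, 1.2, -0.3]
finger_gap: 0.0245
finger_force: 49.2
```

```bash
cat >> sl.py <<'E'
def held(p,d,P,e,y,save=None):
    t=tool(P,e,y)
    b=(abs(t[...,0])<.09)&(abs(t[...,1])<.016)&(t[...,2]>-.01)&(t[...,2]<.04)&(d>0)
    X=t[b]; v,u=np.nonzero(b)
    print("held px",u.min(),u.max(),v.min(),v.max(),"tool x range",np.percentile(X[:,0],[0,1,99,100]).round(4),"y",np.percentile(X[:,1],[1,99]).round(4))
    for k in np.arange(-.06,.06,.01):
        q=(X[:,0]>k)&(X[:,0]<k+.01)
        if q.sum()>10: 
            Y=X[q]; tp=Y[Y[:,2]<np.percentile(Y[:,2],15)]
            print(round(k,2),q.sum(),"ymid",((Y[:,1].min()+Y[:,1].max())/2).round(4),np.ptp(Y[:,1]).round(4),"ztop",np.percentile(Y[:,2],[2,10]).round(4))
    if save: cv2.imwrite(save,p[:,:,::-1])
E
python3 - <<'E'
from sl import *
held(*look("w6"),save="pics/w6.png")
E
```

```text
[0.3985 0.3441 0.3165] [ 3.1416e+00 -1.0000e-04 -2.1547e+00] [-0.6  1.2 -0.3] 0.02447788471553344
held px 270 369 188 426 tool x range [-0.0408 -0.0351  0.052   0.0523] y [-0.0144  0.0144]
-0.04 846 ymid -0.0006 0.0256 ztop [0.0008 0.0014]
-0.03 1413 ymid -0.0006 0.0256 ztop [0.0007 0.0013]
-0.02 1482 ymid -0.0003 0.0254 ztop [0.0006 0.0012]
-0.01 1825 ymid -0.0006 0.0248 ztop [-0.0078  0.0004]
0.0 1927 ymid -0.0006 0.0248 ztop [-0.0079  0.0004]
0.01 2586 ymid 0.0 0.032 ztop [-0.0086 -0.003 ]
0.02 1893 ymid -0.0006 0.0254 ztop [0.0006 0.0011]
0.03 2035 ymid -0.0006 0.0257 ztop [0.0004 0.0011]
0.04 2233 ymid -0.0006 0.0257 ztop [0.0004 0.0011]
0.05 986 ymid -0.0006 0.0253 ztop [0.0008 0.0016]
```

View pics/w6.png

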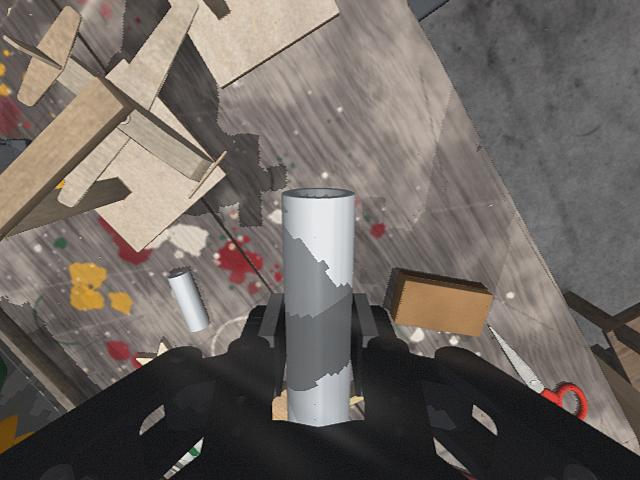

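>>> arm_command:
  moves:
    - [0,0.0,0,0,-0.022]
    - [0,0.0236,-0.0433,0,0]
    - [0,0.0236,-0.0433,0,0]
    - [0,0.0236,-0.0433,0,0]
    - [0,0.0236,-0.0433,0,0]

```text
t: 9.4
ee_pos: [0.4954, 0.1704, 0.3167]
orientation: [-3.141, 0.0, -2.131]
ft_force: [0.5, 1.7, -0.9]
finger_gap: 0.0245
finger_force: 49.3
```

>>> arm_command:
  moves:
    - [0,0.0236,-0.0433,0,0]
    - [0,0.0236,-0.0433,0,0]
    - [0,0.0236,-0.0433,0,0]
    - [0,0.0236,-0.0433,0,0]
    - [0,0,0,0,0]

```text
t: 9.9
ee_pos: [0.593, -0.005, 0.3149]
orientation: [3.141, -0.002, -2.137]
ft_force: [0.3, 0.2, -0.9]
finger_gap: 0.0244
finger_force: 49.4
```

>>> arm_command:
  moves:
    - [0,0,0,0.03,0]
    - [0,0,0,0.03,0]
    - [0,0,0,0,0]
    - [0,0,0,0,0]
    - [0,0,0,0,0]

```text
t: 10.4
ee_pos: [0.5915, 0.0002, 0.2587]
orientation: [-3.139, 0.001, -2.132]
ft_force: [-0.8, 0.6, -0.3]
finger_gap: 0.0248
finger_force: 49.5
```

```bash
python3 - <<'E'
from sl import *
w=np.load("pics/w2.npz"); Q=cloud("wrist",w["d"],w["T"])
b=(w["d"]>0)&(Q[...,0]>.5)&(Q[...,0]<.62)&(Q[...,1]>-.12)&(Q[...,1]<.05)
for x in np.arange(.5,.62,.01):
    m=b&(Q[...,0]>x)&(Q[...,0]<x+.01); print(round(x,2),np.percentile(Q[m][:,2],[50,99]).round(3))
s=r.observe(); print(s["ee_pos"],s["orientation"])
e=s["ee_pos"][:2]; y=s["orientation"][2]
tip=np.array([.6253,.055]); D=tip-e; print("tip in tool x,y",D@[np.cos(y),np.sin(y)],D@[np.sin(y),-np.cos(y)],np.rad2deg(y)%360)
for f in("w1","w3"):
    w=np.load(f"pics/{f}.npz"); Q=cloud("wrist",w["d"],w["T"]); u=np.array([.533,.846]); n=np.array([-.846,.533])
    q=Q[...,:2]-tip; ss=q@u; tt=q@n; m=(w["d"]>0)&(ss>.012)&(ss<.045)&(abs(tt)<.0025); m2=(w["d"]>0)&(ss>.012)&(ss<.045)&(abs(tt)<.012)&(Q[...,2]>.05)
    v=np.c_[ss[m2],tt[m2]]; fit=np.polyfit(v[:,0],v[:,1],1); print(f,"pin crest z",np.median(Q[m][:,2]),"lateral/slope",fit)
E
```

```text
0.5 [0.048 0.072]
0.51 [0.048 0.05 ]
0.52 [0.048 0.05 ]
0.53 [0.002 0.05 ]
0.54 [0.001 0.003]
0.55 [0.001 0.363]
0.56 [0.356 0.375]
0.57 [0.002 0.358]
0.58 [0.33  0.371]
0.59 [0.368 0.382]
0.6 [0.374 0.385]
0.61 [0.37  0.386]
[5.91510064e-01 1.60566080e-04 2.58701948e-01] [-3.13943889e+00  1.36004681e-03 -2.13174599e+00]
tip in tool x,y -0.06441123346046755 0.0005624231578128039 237.8599518995856
w1 pin crest z 0.06812072020293011 lateral/slope [ 0.14389191 -0.00202867]
w3 pin crest z 0.06664193022013043 lateral/slope [0.01058034 0.00032598]
```

>>> arm_command:
  moves:
    - [0,0,0.0005,0.045,0]
    - [0,0,0,0.045,0]
    - [0,0,0,0.045,0]
    - [0,0,0,0.04,0]
    - [0,0,0,0.008,0]

```text
t: 10.9
ee_pos: [0.5891, 0.0004, 0.0704]
orientation: [3.137, -0.003, -2.132]
ft_force: [-0.7, 0.3, -1.2]
finger_gap: 0.0244
finger_force: 49.5
```

>>> arm_command:
  moves:
    - [0,0,0,0,0]
    - [0,0,0,0,0]
    - [0,0,0,0,0]
    - [0,0,0,0,0]
    - [0,0,0,0,0]

```text
t: 11.4
ee_pos: [0.5913, 0.0001, 0.0748]
orientation: [-3.14, 0.001, -2.132]
ft_force: [-0.1, -0.9, -0.5]
finger_gap: 0.0245
finger_force: 49.5
```

```bash
python3 - <<'E'
from sl import *
s=r.observe(); print(s["ee_pos"],s["orientation"],s["ft_force"])
A=[]
for n in("side","scene"):
    p,d=read_camera(n); A.append(p[:,:,::-1]); np.savez(f"pics/{n}1.npz",p=p,d=d)
    c=camera_info(n); K=c["camera_matrix"]; 
    for P in ([.6253,.055,.06],[.591,.0,.06]):
        q=np.linalg.inv(c["T"])@[*P,1]; uv=K@q[:3]; print(n,uv[:2]/uv[2])
    if n=="side": cv2.imwrite("pics/s1.png",cv2.resize(p[170:290,220:420,::-1],None,fx=4,fy=4,interpolation=cv2.INTER_CUBIC))
E
```

```text
[5.91265684e-01 1.16936180e-04 7.47591054e-02] [-3.14016750e+00  9.15799526e-04 -2.13243228e+00] [-0.08490578 -0.87159218 -0.53378664]
side [306.17022086 221.19716903]
side [324.63716575 216.54191785]
scene [323.78182043 196.04456567]
scene [349.76750359 192.50885886]
```

View pics/s1.png

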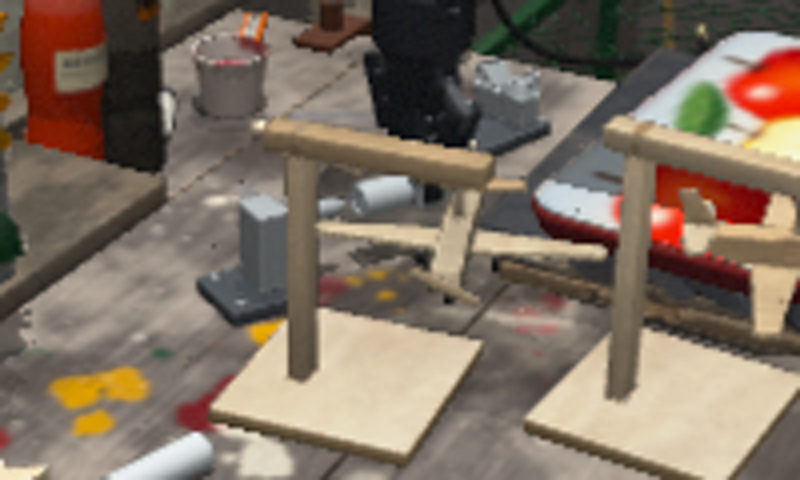

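The side crop shows the pin at about (330,205) and the sleeve in line with it at (385,193). I'll slide it on gently.

>>> arm_command:
  moves:
    - [0,-0.006,0,0,0]
    - [0,-0.006,0,0,0]
    - [0,-0.006,0,0,0]
    - [0,-0.005,0,0,0]
    - [0,0,0,0,0]

```text
t: 12.0
ee_pos: [0.6033, 0.0203, 0.0734]
orientation: [3.141, 0.0, -2.132]
ft_force: [0.8, -1.0, -0.9]
finger_gap: 0.0242
finger_force: 49.5
```

>>> arm_command:
  moves:
    - [0,-0.003,0,0,0]
    - [0,-0.003,0,0,0]
    - [0,-0.003,0,0,0]
    - [0,-0.003,0,0,0]
    - [0,0,0,0,0]

```text
t: 12.5
ee_pos: [0.6095, 0.03, 0.0735]
orientation: [-3.142, 0.0, -2.132]
ft_force: [0.6, 0.6, -0.2]
finger_gap: 0.0245
finger_force: 49.5
```

>>> arm_command:
  moves:
    - [0,-0.004,0,0,0]
    - [0,-0.004,0,0,0]
    - [0,-0.004,0,0,0]
    - [0,-0.004,0,0,0]
    - [0,-0.002,0,0,0]

```text
t: 13.0
ee_pos: [0.6191, 0.0454, 0.0735]
orientation: [3.142, 0.0, -2.132]
ft_force: [-0.7, -0.4, -1.4]
finger_gap: 0.0249
finger_force: 49.5
```

>>> arm_command:
  moves:
    - [0,0,0,0,0]
    - [0,0,0,0,0]
    - [0,0,0,0,0]
    - [0,0,0,0,0]
    - [0,0,0,0,0]

```text
t: 13.5
ee_pos: [0.6189, 0.0449, 0.0736]
orientation: [-3.142, -0.0, -2.132]
ft_force: [0.4, 0.2, -1.5]
finger_gap: 0.0247
finger_force: 49.5
```

```bash
python3 - <<'E'
from sl import *
s=r.observe(); print(s["ee_pos"],s["orientation"],s["ft_force"],s["wrist_torque"])
p,d=read_camera("side"); cv2.imwrite("pics/s2.png",cv2.resize(p[190:250,260:360,::-1],None,fx=8,fy=8,interpolation=cv2.INTER_CUBIC))
e=s["ee_pos"]; print("centre from tip", (e[:2]-[.6253,.055])@[.533,.846],(e[:2]-[.6253,.055])@[-.846,.533])
E
```

```text
[0.61890882 0.04489758 0.07359429] [-3.14154551e+00 -2.45307076e-06 -2.13247350e+00] [ 0.35998471  0.18406356 -1.54355712] [ 0.06782229 -0.02044532 -0.01376816]
centre from tip -0.011953142958416289 2.234561901762769e-05
```

View pics/s2.png

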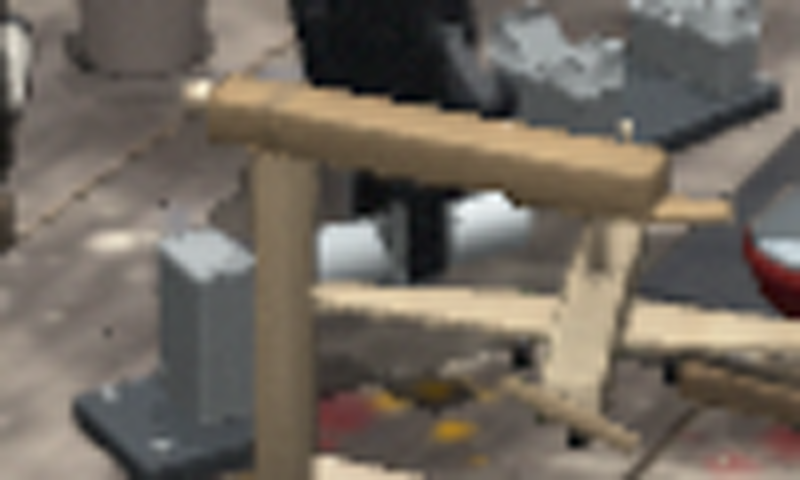

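The crop shows the sleeve at (350,245) pushed up against the post with no side load, so it is on the pin by about 40 mm. Drawing it off.

>>> arm_command:
  moves:
    - [0,0.008,0,0,0]
    - [0,0.015,0,0,0]
    - [0,0.018,0,0,0]
    - [0,0.018,0,0,0]
    - [0,0.013,0,0,0]

```text
t: 14.05
ee_pos: [0.5794, -0.0178, 0.0737]
orientation: [-3.142, -0.0, -2.134]
ft_force: [-0.7, -0.5, -0.4]
finger_gap: 0.0245
finger_force: 49.5
```

>>> arm_command:
  moves:
    - [0,0,0,0,0]
    - [0,0,0,-0.04,0]
    - [0,0,0,-0.04,0]
    - [0,0,0,0,-0.115]
    - [0,0,0,0,-0.114]

```text
t: 14.55
ee_pos: [0.5815, -0.0159, 0.1554]
orientation: [-3.139, 0.001, -1.899]
ft_force: [0.1, 0.1, -1.4]
finger_gap: 0.0247
finger_force: 49.6
```

>>> arm_command:
  moves:
    - [0,0,0,0,0]
    - [0,0,0,0,0]
    - [0,0,0,0,0]
    - [0,0,0,0,0]
    - [0,0,0,0,0]

```text
t: 15.05
ee_pos: [0.5805, -0.0159, 0.1534]
orientation: [3.141, -0.0, -1.904]
ft_force: [1.0, 0.5, -1.2]
finger_gap: 0.0244
finger_force: 49.6
```

```bash
cat > go.py <<'E'
from h import *
def seat(S=(.6419,-.2099),off=(0,-.0005)):
    s=r.observe(); e=s["ee_pos"]; y=s["orientation"][2]; D=np.array(S)-e[:2]
    print(e.round(4),s["orientation"].round(4),s["ft_force"].round(1)); 
    print("go tool x,y",D@[np.cos(y),np.sin(y)]-off[0],D@[np.sin(y),-np.cos(y)]-off[1],"twist",-(np.deg2rad(250.9-360)-y))
E
python3 - <<'E'
from go import *
seat()
from sl import *
held(*look("w7"))
E
```

```text
[ 0.5805 -0.0159  0.1534] [ 3.1413e+00 -1.0000e-04 -1.9042e+00] [ 1.   0.5 -1.2]
go tool x,y 0.1631981663035217 -0.12096615056758285 twist -9.454441824563453e-05
[ 0.5805 -0.0159  0.1534] [ 3.1413e+00 -1.0000e-04 -1.9042e+00] [ 1.   0.5 -1.2] 0.0244160764242274
held px 270 369 188 426 tool x range [-0.0413 -0.0351  0.0521  0.0524] y [-0.0144  0.0144]
-0.04 846 ymid -0.0005 0.0257 ztop [0.0009 0.0015]
-0.03 1398 ymid -0.0005 0.0256 ztop [0.0007 0.0013]
-0.02 1458 ymid -0.0003 0.0253 ztop [0.0006 0.0012]
-0.01 1843 ymid -0.0005 0.0248 ztop [-0.0081  0.0004]
0.0 1933 ymid -0.0005 0.0248 ztop [-0.0079  0.0005]
0.01 2589 ymid -0.0 0.032 ztop [-0.0089 -0.003 ]
0.02 1876 ymid -0.0005 0.0254 ztop [0.0005 0.0012]
0.03 2036 ymid -0.0005 0.0258 ztop [0.0006 0.0011]
0.04 2224 ymid -0.0005 0.0257 ztop [0.0005 0.0011]
0.05 1017 ymid -0.0006 0.0254 ztop [0.0009 0.0016]
```

>>> arm_command:
  moves:
    - [0,0.033,-0.024,0,0]
    - [0,0.033,-0.024,0,0]
    - [0,0.033,-0.024,0,0]
    - [0,0.032,-0.024,0,0]
    - [0,0.032,-0.025,0,0]

```text
t: 15.6
ee_pos: [0.642, -0.2111, 0.1536]
orientation: [-3.141, 0.0, -1.904]
ft_force: [0.7, 0.7, 0.1]
finger_gap: 0.0244
finger_force: 49.6
```

>>> arm_command:
  moves:
    - [0,0,0,0,0]
    - [0,0,0,0,0]
    - [0,0,0,0,0]
    - [0,0,0,0,0]
    - [0,0,0,0,0]

```text
t: 16.1
ee_pos: [0.6418, -0.2085, 0.154]
orientation: [-3.141, 0.0, -1.902]
ft_force: [1.1, -0.5, -0.8]
finger_gap: 0.0243
finger_force: 49.6
```

```bash
python3 - <<'E'
from go import *
seat()
from sl import *
p,d,P,e,y=look("w8"); held(p,d,P,e,y)
t=tool(P,e,y)
cv2.imwrite("pics/w8.png",p[:,:,::-1])
for lo,hi in((.052,.06),(.04,.06),(.009,.017)):
    b=(d>0)&(P[...,2]>lo)&(P[...,2]<hi)&(abs(t[...,0])<.09)&(abs(t[...,1])<.06)
    n,l,st,ce=cv2.connectedComponentsWithStats(b.astype(np.uint8))
    for i in range(1,n):
        if st[i,4]>60:
            X=t[l==i]*1000; print(lo,st[i,4],ce[i].round(),"x",np.percentile(X[:,0],[1,99]).round(1),"y",np.percentile(X[:,1],[1,99]).round(1),P[l==i][:,2].mean().round(4))
E
```

```text
[ 0.6418 -0.2085  0.154 ] [-3.1411e+00  1.0000e-04 -1.9022e+00] [ 1.1 -0.5 -0.8]
go tool x,y 0.0012781043546634954 -8.689117023128281e-05 twist 0.0020013997995171895
[ 0.6418 -0.2085  0.154 ] [-3.1411e+00  1.0000e-04 -1.9022e+00] [ 1.1 -0.5 -0.8] 0.02427218865901269
held px 270 369 188 426 tool x range [-0.0409 -0.0351  0.0521  0.0524] y [-0.0144  0.0144]
-0.04 836 ymid -0.0003 0.0254 ztop [0.0008 0.0015]
-0.03 1402 ymid -0.0005 0.0255 ztop [0.0008 0.0014]
-0.02 1472 ymid -0.0002 0.0254 ztop [0.0007 0.0013]
-0.01 1827 ymid -0.0005 0.0249 ztop [-0.0076  0.0006]
0.0 1945 ymid -0.0005 0.0249 ztop [-0.0081  0.0005]
0.01 2571 ymid 0.0 0.032 ztop [-0.0086 -0.0029]
0.02 1881 ymid -0.0005 0.0253 ztop [0.0007 0.0012]
0.03 2027 ymid -0.0005 0.0258 ztop [0.0006 0.0012]
0.04 2219 ymid -0.0005 0.0258 ztop [0.0006 0.0012]
0.05 1030 ymid -0.0006 0.0252 ztop [0.0009 0.0016]
0.052 1012 [280. 180.] x [33.  56.5] y [-29.2 -12.4] 0.0561
0.052 971 [353. 180.] x [33.1 56.5] y [ 9.9 26.5] 0.0561
0.04 1502 [288. 178.] x [33.4 56.7] y [-29.1  -3.4] 0.0532
0.04 1440 [345. 178.] x [33.4 56.6] y [ 0.8 26.5] 0.0532
0.009 4915 [315. 211.] x [-39.9  64.6] y [-39.1  36.2] 0.0127
```

View pics/w8.png

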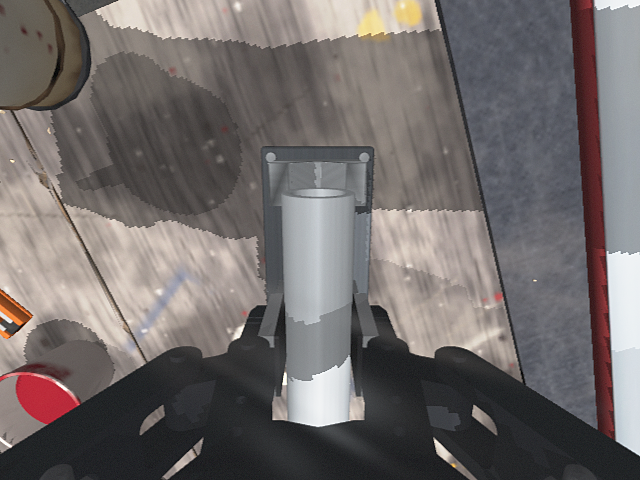

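The V's mouth shows at about (317,180), and the sleeve sits under 1 mm to one side of its middle. Correcting this, then lowering.

>>> arm_command:
  moves:
    - [0,0.0017,-0.0009,0.02,0.002]
    - [0,0,0,0.02,0]
    - [0,0,0,0.02,0]
    - [0,0,0,0.012,0]
    - [0,0,0,0,0]

```text
t: 16.65
ee_pos: [0.6411, -0.2108, 0.0797]
orientation: [3.139, -0.0, -1.905]
ft_force: [-0.6, 0.2, -0.5]
finger_gap: 0.0247
finger_force: 49.6
```

>>> arm_command:
  moves:
    - [0,0,0,0,0]
    - [0,0,0,0,0]
    - [0,0,0,0,0]
    - [0,0,0,0,0]
    - [0,0,0,0,0]

```text
t: 17.15
ee_pos: [0.6422, -0.2115, 0.0819]
orientation: [-3.141, 0.0, -1.905]
ft_force: [-0.0, 0.6, 0.0]
finger_gap: 0.0245
finger_force: 49.6
```

```bash
python3 - <<'E'
from go import *
seat()
from sl import *
p,d,P,e,y=look("w9")
t=tool(P,e,y)
for lo,hi in((.052,.06),(.009,.017)):
    b=(d>0)&(P[...,2]>lo)&(P[...,2]<hi)&(abs(t[...,0])<.09)&(abs(t[...,1])<.06)
    n,l,st,ce=cv2.connectedComponentsWithStats(b.astype(np.uint8))
    for i in range(1,n):
        if st[i,4]>60:
            X=t[l==i]*1000; print(lo,st[i,4],ce[i].round(),"x",np.percentile(X[:,0],[1,99]).round(1),"y",np.percentile(X[:,1],[1,99]).round(1),P[l==i][:,2].mean().round(4),"rect",cv2.minAreaRect(X[:,:2].astype(np.float32))[2])
E
```

```text
[ 0.6422 -0.2115  0.0819] [-3.141   0.     -1.9054] [-0.   0.6  0. ]
go tool x,y -0.0013974830236596707 0.0013131019547659687 twist -0.0012487592464851538
[ 0.6422 -0.2115  0.0819] [-3.141   0.     -1.9054] [-0.   0.6  0. ] 0.024520668626714898
0.052 2198 [265. 212.] x [30.2 53.9] y [-27.8 -12.4] 0.0565 rect 0.3192707896232605
0.052 2369 [372. 212.] x [30.1 54. ] y [12.4 27.8] 0.0563 rect 88.58042907714844
0.052 271 [317. 192.] x [49.2 52.3] y [-7.2  6.1] 0.0585 rect 89.81920623779297
0.052 439 [355. 403.] x [-54.  -31.9] y [13.8 20. ] 0.056 rect 88.46719360351562
0.052 440 [280. 403.] x [-53.4 -31.9] y [-21.2 -14.8] 0.0566 rect 1.400384783744812
0.009 7367 [319. 227.] x [-16.4  61.6] y [-37.5  37.6] 0.0128 rect 0.05488218739628792
```

>>> arm_command:
  moves:
    - [0,-0.001,0.0004,0.004,0]
    - [0,0,0,0.003,0]
    - [0,0,0,0,0]
    - [0,0,0,0,0]
    - [0,0,0,0,0]

```text
t: 17.7
ee_pos: [0.642, -0.2103, 0.0745]
orientation: [3.141, -0.0, -1.905]
ft_force: [-0.3, -0.0, -0.4]
finger_gap: 0.0247
finger_force: 49.6
```

>>> arm_command:
  moves:
    - [0,0,0,0.0005,0]
    - [0,0,0,0.0005,0]
    - [0,0,0,0,0]
    - [0,0,0,0,0]
    - [0,0,0,0,0]

```text
t: 18.2
ee_pos: [0.642, -0.2103, 0.0736]
orientation: [-3.142, 0.0, -1.905]
ft_force: [-0.4, 0.1, 0.6]
finger_gap: 0.0247
finger_force: 49.7
```

>>> arm_command:
  moves:
    - [0,0,0,0.0005,0]
    - [0,0,0,0,0]
    - [0,0,0,0,0]
    - [0,0,0,0,0]
    - [0,0,0,0,0]

```text
t: 18.7
ee_pos: [0.642, -0.2104, 0.0736]
orientation: [-3.141, -0.0, -1.905]
ft_force: [-2.6, 0.1, 5.5]
finger_gap: 0.0246
finger_force: 50.3
```

>>> arm_command:
  moves:
    - [0,0,0,0.0005,0]
    - [0,0,0,0,0]
    - [0,0,0,0,0]
    - [0,0,0,0,0]
    - [0,0,0,0,0]

```text
t: 19.2
ee_pos: [0.642, -0.2104, 0.0735]
orientation: [-3.141, -0.0, -1.905]
ft_force: [-3.0, -0.2, 7.9]
finger_gap: 0.0246
finger_force: 50.6
```

>>> arm_command:
  moves:
    - [0,0,0.0003,0.0003,0]
    - [0,0,0,0.0003,0]
    - [0,0,0,0,0]
    - [0,0,0,0,0]
    - [0,0,0,0,0]

```text
t: 19.7
ee_pos: [0.642, -0.2104, 0.0735]
orientation: [-3.14, -0.0, -1.905]
ft_force: [-3.9, 1.7, 10.1]
finger_gap: 0.0241
finger_force: 50.9
```

>>> arm_command:
  moves:
    - [0,0,0.0001,0.0005,0]
    - [0,0,0,0,0]
    - [0,0,0,0,0]
    - [0,0,0,0,0]
    - [0,0,0,0,0]

```text
t: 20.2
ee_pos: [0.642, -0.2104, 0.0734]
orientation: [-3.139, -0.0, -1.905]
ft_force: [-5.9, 1.6, 12.2]
finger_gap: 0.0246
finger_force: 51.2
```

>>> arm_command:
  moves:
    - [0,0,0.0005,0,0]
    - [0,0,0.0005,0,0]
    - [0,0,0,0,0]
    - [0,0,0,0,0]
    - [0,0,0,0,0]

```text
t: 20.7
ee_pos: [0.6419, -0.2103, 0.0734]
orientation: [-3.138, 0.0, -1.905]
ft_force: [-1.0, -0.5, 10.4]
finger_gap: 0.0248
finger_force: 50.9
```

```bash
python3 - <<'E'
from go import *
seat(); s=r.observe(); f=s["ft_force"]; y=s["orientation"][2]; print("tool fx,fy,up",f[:2]@[np.cos(y),np.sin(y)],f[:2]@[np.sin(y),-np.cos(y)],f[2],s["wrist_torque"])
from sl import *
p,d,P,e,y=look("w10"); held(p,d,P,e,y)
t=tool(P,e,y)
b=(d>0)&(P[...,2]>.052)&(P[...,2]<.06)&(abs(t[...,0]-.06)<.03)&(abs(t[...,1])<.06)
n,l,st,ce=cv2.connectedComponentsWithStats(b.astype(np.uint8))
for i in range(1,n):
    if st[i,4]>60: X=t[l==i]*1000; print(st[i,4],"x",np.percentile(X[:,0],[1,99]).round(1),"y",np.percentile(X[:,1],[1,99]).round(1))
E
```

```text
[ 0.6419 -0.2103  0.0734] [-3.1377  0.     -1.9054] [-1.  -0.5 10.4]
go tool x,y -0.00039739916483861443 0.0005965261664046866 twist -0.001200346409660602
tool fx,fy,up 0.7773188899807755 0.8375779158708545 10.384098707120682 [-0.056925   -0.03219677  0.04282207]
[ 0.6419 -0.2103  0.0734] [-3.1377  0.     -1.9054] [-1.  -0.5 10.4] 0.024847228667128993
held px 270 369 176 426 tool x range [-0.0481 -0.0396  0.0549  0.0551] y [-0.0156  0.0154]
-0.05 180 ymid 0.0 0.0319 ztop [0.0116 0.0167]
-0.04 1167 ymid -0.0 0.032 ztop [0.0007 0.0014]
-0.03 1412 ymid -0.0006 0.0256 ztop [0.0006 0.0013]
-0.02 1472 ymid -0.0002 0.0255 ztop [0.0006 0.0012]
-0.01 1828 ymid -0.0005 0.0249 ztop [-0.0078  0.0004]
0.0 1944 ymid -0.0005 0.0249 ztop [-0.008   0.0003]
0.01 2557 ymid 0.0 0.032 ztop [-0.0086 -0.0026]
0.02 1884 ymid -0.0006 0.0254 ztop [0.0006 0.0012]
0.03 2384 ymid 0.0 0.032 ztop [0.0007 0.0012]
0.04 2622 ymid -0.0 0.032 ztop [0.0007 0.0013]
0.05 2181 ymid -0.0 0.032 ztop [0.0012 0.0025]
2780 x [31.1 55. ] y [ 7.6 27.2]
2778 x [31.1 54.9] y [-28.4  -8.5]
```

>>> arm_command:
  moves:
    - [0,0,0.0003,0.0005,0]
    - [0,0,0.0002,0.0005,0]
    - [0,0,0,0,0]
    - [0,0,0,0,0]
    - [0,0,0,0,0]

```text
t: 21.25
ee_pos: [0.6418, -0.2103, 0.0734]
orientation: [-3.136, 0.0, -1.905]
ft_force: [-0.4, 0.0, 14.5]
finger_gap: 0.0243
finger_force: 51.3
```

>>> arm_command:
  moves:
    - [0,0,0,0,0]
    - [0,0,0,0,0]
    - [0,0,0,0,0]
    - [0,0,0,0,0]
    - [0,0,0,0,0]

```text
t: 21.75
ee_pos: [0.6418, -0.2103, 0.0734]
orientation: [-3.136, 0.0, -1.905]
ft_force: [-0.1, -1.7, 14.4]
finger_gap: 0.0244
finger_force: 51.3
```

```bash
python3 -c "
from rig import r
print(r.job_done())"
```

```text
the job is handed in; nothing more can be done
None
```

The long sleeve went about 40 mm onto the pin, was drawn off and laid in the V-blocks. I handed in at about 22 s with it still held there under about 14 N, with almost no sideways force; no verdict came back.

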